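Check the bore of a tube adapter on the depth probe

ROBOT

A 7-joint arm with a two-finger parallel gripper is mounted at the origin on the work surface. World frame = base frame: x ahead of the robot, y to its left, z up, the work surface at z = 0. Lengths are in m, angles in rad, forces in N, time in s.
With the tool pointing down it reaches from about 0.425 to 0.875 m from the base axis. Payload 4.7 kg.
Tool frame: the origin (TCP) lies midway between the tips of the shut fingers; the grasp point (between the pads) lies 19 mm behind it (pinch_z is the z of the grasp point in the tool frame, in m); z points along the fingers, y is the line along which they close (so a half turn about z gives the same grasp; the last joint's range is limited). The gripper opens to 85 mm and grips with 20 to 120 N. Pads are 22 mm wide; open, the fingers measure 114 mm over their backs; the gripper's body (76 mm by 85 mm) begins 54 mm behind the grasp point. The pads swing forward as they close: fully open they stand 13 mm farther back than shut.
Start: joints at [-1.271, 0.321, -0.07, 1.45, 0.023, 1.371, -0.057], TCP at [0.183, 0.624, 0.231] pointing down, gripper open.
Joint ranges: [-2.86, 2.86], [-0.3, 2.09], [-1.38, 1.24], [0.06, 2.45], [-1.56, 4.7], [0.09, 2.05], [-2.69, 2.69]. Speed limits (rad/s): [2.57, 2.57, 3.14, 3.14, 3.14, 3.14, 3.14].

INTERFACE

Orientations are given as a unit quaternion [w, x, y, z].
In Python, from plant import * gives the robot as it stands. The module is installed in compiled form; this text tells all that it offers.
- The arm moves only by the tool step_arm, never from a script. Its argument "deltas" is a list of rows, each a list of 2 entries, a list of its own where there are three numbers: the shift along the tool's x, y, z scaled (see below), then the turn, a rotation vector about the tool's x, y, z scaled (see below). A call has 1 to 8 rows; each row is the pose to reach, as a shift and turn from the pose commanded when the call began, along the tool's axes at that moment; what a row does not reach only later rows make up. The controller multiplies each number of a shift by 0.1 m and each number of a turn by 90 degrees. A row lasts 1/10 s, in which the tool goes at most 50 mm and 8.59 degrees, less where a joint would pass 70% of its speed; a pose out of reach is approached as far as the arm can. A call with a number of a shift or a turn outside -1 to 1 is refused whole. A call with a gripper value outside its range is refused whole. "grip" is the closure, from -1 (fully open) to 1 (shut), set as the call begins (left out, the last holds). The fingers move at their own pace and stop on an object; "force" is the grip in N (left out, the last holds). Time passes only in rows, so rows that repeat a pose let the fingers close. It gives the time, the measured TCP pose, the force, the opening and the grip force at its end, in the units of the state.
- get_obs(): the state, without advancing time (a new reading comes with each control period).
- read_camera(name): name is "scene" or "top" or "wrist"; returns a dict with "img" (420x560x3 uint8, blue, green, red), "K" (3x3 intrinsics, pixels), "extrinsics" (4x4, takes a point from world to camera coordinates); the wrist camera has in their place "hand_eye" (4x4, takes a point from camera to tool coordinates, whose origin is the TCP and whose axes are the flange's). Camera axes: x right, y up, looking along -z (the intrinsics and any distortion apply to the point x, -y, -z); pixel columns grow to the right and rows downward; lengths in m; the calibration is good to about 2 mm. The wrist camera is an equidistant fisheye: a pixel r from the principal point sees the ray r / f radians off the axis. A picture is of the moment at which its call begins: read the wrist's pose just before it. There is no depth.
- hand_in(): hands the job in; it is judged then, once.
Trained networks look in a picture, given as the dict that the camera call returned (one of the last four; its "shot" number tells which), for a name from the list of things; names that differ only in an ending like _2 or _b are one class to them, and where a whole thing is asked for, a point or a joint stands for the part that bears it (a point fixed in the world has none). Each returns a list of dicts, best first, with "p" (0 to 1); they miss things now and then, are a little off and sometimes report something else, mostly with a low value. They report only what shows in the picture. A call takes as long as a camera call. They do not tell look-alikes from the thing itself.
- outline_of(picture, thing): "region" (420x560 bool, what is visible of it) and "uv" ([column, row] in pixels, amid what is visible of it).
The state is a dict: "time_s": time; "joint_positions": joint angles; "joint_vel": joint speeds; "joint_torque": joint torques, N m; "position": TCP position; "eef_rot": TCP orientation; "wrist_force": force on the tool from outside, world axes, zero at the start; "moment": the same for the moment, N m; "grip_width": finger opening in m; "grasp_force": force on a finger pad.
Only numpy, scipy, OpenCV 4.12 (cv2) and the standard library are available. Lean on these libraries where they do the work, as an engineer would, in place of code of your own. Each camera call takes 0.05 s, during which the arm holds its last target. There are 200 camera calls.

TASK

The metal tube adapter lies on its side on the worktop, and only one of its ends has the blind bore. Find the bored end, turn the adapter bore-up in the gripper, bring it in under the depth probe that hangs from the stand and raise it until the probe is inside the bore and the bore's bottom has pushed the sprung probe up by about 10 mm. Finish while still holding it there, upright and still, and leave the rack, jar and cup alone.

Things in the scene. Friction and masses are not known exactly. Their poses are not given: they have to be found in the camera images.
- adapter: Plain aluminium block, 44 x 44 mm square, 80 mm long, about 0.3 kg, lying on a long side. Origin at its centre, z along its length. A round blind bore, 26 mm wide and 60 mm deep, opens in the +z end face (z = +40 mm), flat bottom at z = -20 mm; the -z end is solid and plain. At the start z is level and may point in any direction.
- stand: Fixed white probe stand. Origin on the worktop exactly under the probe; x points from probe to column. Base plate 190 x 120 x 12 mm (x -50 to +140), steel column 24 mm thick at x = +105 mm, overhanging arm 34 mm wide at 300 to 336 mm height from column to x = -15 mm, with an 18 mm wide collar under it down to 290 mm height.
- probe_tip (a point): lower tip of the probe, a vertical round steel rod 10 mm thick hanging from the arm; 145 mm above the worktop at rest, so 145 mm of bare rod shows between collar and tip. It moves up with the probe.
- probe (a joint): how far the probe is pushed up, in m: 0 at rest (hanging down), stop at 0.025. A spring pushes it back down: about 1 N to start, about 2 to 2.5 N at 0.010.
- rack: white test-tube rack with red-capped tubes, 50 x 170 x 90 mm high, loose, to be left alone; origin at the centre of its underside.
- jar: small lidded specimen jar, 48 mm wide, 62 mm high, loose, to be left alone; origin at the centre of its underside.
- cup: white open plastic cup, 66 mm wide, 90 mm high, loose, to be left alone; origin at the centre of its underside.
Mind the look-alikes: they are no part of the job. What is shaped like the adapter but blue, green or pink is not meant.

How it is judged:
On the way:
1. the adapter is in the gripper, off the worktop and turned bore-up (angle between adapter's own z axis and vertical below 0.35 rad and contact force between the fingers and adapter above 1 N and height (world z) of adapter above 0.06 m), for 0.1 s.
At the end, for the whole second after the job is handed in: The adapter is held still (under 20 mm/s) by the fingers, off the worktop, bore up within 14 degrees of upright, the probe's tip inside the bore at its bottom (within 10 mm), and the probe pushed up by 5 to 16 mm, through the last second (angle between adapter's own z axis and vertical below 0.25 rad and z of probe_tip in the frame of adapter between -0.024 and -0.01 m and x of probe_tip in the frame of adapter between -0.016 and 0.016 m and y of probe_tip in the frame of adapter between -0.016 and 0.016 m and value of joint probe between 0.005 and 0.016 m and contact force between the fingers and adapter above 1 N and height (world z) of adapter above 0.13 m and linear speed of adapter below 0.02 m/s); the arm keeps its last pose, push and grip.
It fails at once if the rack is disturbed (moved over 30 mm) (distance of rack from where it was at the start of the episode above 0.03 m).
It fails at once if the jar is disturbed (moved over 30 mm) (distance of jar from where it was at the start of the episode above 0.03 m).
It fails at once if the cup is disturbed (moved over 30 mm) (distance of cup from where it was at the start of the episode above 0.03 m).
It also fails if it takes over 72 s, if anything falls off the work surface, if the arm or the gripper's body presses on something with over 40 N, if the wrist force passes 120 N, or if a joint passes its speed limit or range.

## Working session

There is one attempt and no reset: what is moved stays moved. The work goes in short steps, Python scripts to look and compute and a tool call to move; the robot and the scene stay as the last step left them, time stands still between calls to the robot, and variables do not carry over. Pictures are saved under pics/ and viewed, at most 10 in all, crops included, and the job is handed in when it is done.

Besides the shell and the picture viewer there is one more tool, called after "Emit:" by a JSON object that holds its "method" and its "body", one argument or row to a line. step_arm: Moves the arm, as the interface text tells. Its arguments: {"type":"object","properties":{"deltas":{"type":"array","items":{"type":"array"}},"grip":{"type":"number"},"force":{"type":"number"}},"required":["deltas"]}

```bash
mkdir -p pics; cat > h.py <<'E'
from plant import *
import numpy as np, cv2
from scipy.spatial.transform import Rotation as R
def ray(c,u,v):
    K=c["K"];E=np.array(c["extrinsics"])
    d=np.array([(u-K[0][2])/K[0][0],-(v-K[1][2])/K[1][1],-1.])
    return -E[:3,:3].T@E[:3,3], E[:3,:3].T@d
def at_z(c,u,v,z):
    o,d=ray(c,u,v); return o+d*(z-o[2])/d[2]
def proj(c,p):
    K=c["K"];E=np.array(c["extrinsics"]);q=E[:3,:3]@p+E[:3,3]
    return np.array([K[0][2]-K[0][0]*q[0]/q[2],K[1][2]+K[1][1]*q[1]/q[2]])
def rq(q): return R.from_quat([q[1],q[2],q[3],q[0]])
E
python3 - <<'E'
from h import *
np.set_printoptions(precision=4,suppress=True)
ims=[]
for n in ("scene","top"):
    c=read_camera(n);cv2.imwrite(f"pics/{n}1.png",c["img"])
    print(n,np.array(c["K"]).tolist(),np.array(c["extrinsics"]).round(3).tolist())
    for t in ("adapter","stand","probe_tip","rack","jar","cup"):
        for o in outline_of(c,t)[:3]:
            m=o["region"];ys,xs=np.where(m)
            print(t,round(o["p"],2),np.round(o["uv"]),m.sum(),xs.min(),xs.max(),ys.min(),ys.max())
o=get_obs();print(o["position"],o["eef_rot"],o["grip_width"])
print(rq(o["eef_rot"]).as_matrix())
E
```

```text
scene [[439.86040134093673, 0.0, 274.20500802753304], [0.0, 439.86040134093673, 212.60836856597976], [0.0, 0.0, 1.0]] [[-0.107, 0.994, 0.01, -0.023], [-0.787, -0.091, 0.611, 0.404], [0.608, 0.058, 0.792, -1.614], [0.0, 0.0, 0.0, 1.0]]
adapter 0.83 [302. 199.] 454 292 311 183 213
adapter 0.71 [358. 275.] 738 345 374 256 292
adapter 0.69 [331. 228.] 575 316 343 212 245
stand 0.6 [148. 213.] 3807 123 190 124 257
probe_tip 0.73 [152. 167.] 135 140 159 125 182
rack 0.97 [238. 283.] 2005 206 275 266 299
jar 0.57 [245. 250.] 379 234 251 238 263
jar 0.35 [152. 166.] 155 139 159 124 183
cup 0.68 [404. 214.] 694 393 420 199 233
top [[400.17405967739245, 0.0, 276.59793368293], [0.0, 400.17405967739245, 212.00849969904198], [0.0, 0.0, 1.0]] [[0.019, -1.0, 0.0, 0.086], [0.992, 0.019, 0.126, -0.624], [-0.126, -0.002, 0.992, -0.923], [0.0, 0.0, 0.0, 1.0]]
adapter 0.9 [241. 170.] 678 222 257 155 184
adapter 0.78 [218. 239.] 708 201 231 219 256
adapter 0.75 [251. 280.] 660 240 263 263 298
stand 0.79 [425. 221.] 6555 380 484 160 268
probe_tip 0.55 [448. 240.] 175 429 480 234 245
rack 0.69 [310. 159.] 1875 273 344 139 170
jar 0.68 [310. 197.] 346 302 322 186 206
cup 0.71 [124. 255.] 910 103 143 241 269
[0.1833 0.6236 0.2314] [0.     0.1424 0.9898 0.0001] 0.08511015144208758
[[-0.9595  0.2819  0.0001]
 [ 0.2819  0.9595  0.0001]
 [-0.0001  0.0001 -1.    ]]
```

```bash
python3 - <<'E'
import cv2
a=cv2.imread("pics/scene1.png")[110:310,110:440]
b=cv2.imread("pics/top1.png")
cv2.imwrite("pics/a.png",cv2.resize(a,(792,480),interpolation=3));cv2.imwrite("pics/b.png",cv2.resize(b[130:310,190:500],(800,465),interpolation=3))
E
```

```text
(no output)
```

View pics/a.png

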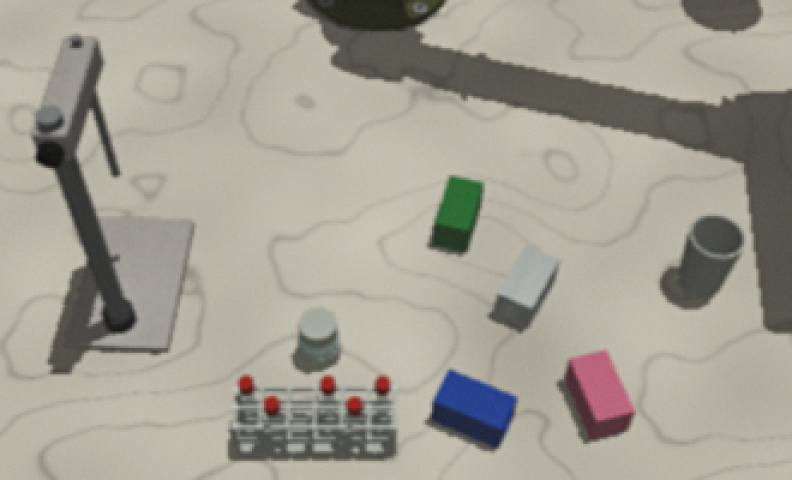

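View pics/b.png

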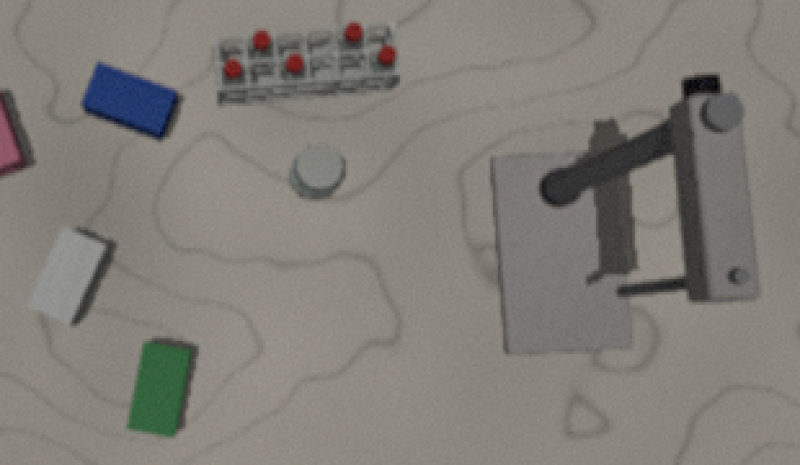

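```bash
python3 - <<'E'
from h import *
np.set_printoptions(precision=4,suppress=True)
cs=read_camera("scene");ct=read_camera("top")
# adapter: colourless outline
for c,n in ((cs,"scene"),(ct,"top")):
    for o in outline_of(c,"adapter")[:5]:
        m=o["region"];b=c["img"][m].mean(0)
        if np.ptp(b)<25:
            ys,xs=np.where(m);print(n,o["p"],o["uv"],b,at_z(c,*o["uv"],.03))
            p=np.array([at_z(c,x,y,.03)[:2] for x,y in zip(xs,ys)],dtype=np.float32)
            print(cv2.minAreaRect(p*1000), cv2.boxPoints(cv2.minAreaRect(p*1000)))
            if n=="scene":
                u,v=map(int,o["uv"]);cv2.imwrite("pics/ad.png",cv2.resize(c["img"][v-25:v+25,u-25:u+25],(400,400),interpolation=3))
    for t,z in(("jar",.03),("cup",.045),("rack",.06)):
        o=outline_of(c,t)[0];print(n,t,at_z(c,*o["uv"],z))
# stand: base corners from the top view (crop coords -> full)
s=310/800
for u,v in((492,157),(505,352),(632,349)):
    print("base",at_z(ct,190+u*s,130+v*s,.012))
u=190+620*s;v=130+292*s;print("tip top",at_z(ct,u,v,.145))
us,vs=110+116*330/792,110+174*200/480;print("tip scene",at_z(cs,us,vs,.145))
o1,d1=ray(ct,u,v);o2,d2=ray(cs,us,vs)
A=np.array([d1,-d2]).T;k=np.linalg.lstsq(A,o2-o1,rcond=None)[0];print("tri",o1+d1*k[0],o2+d2*k[1])
print("arm end",at_z(ct,190+738*s,130+276*s,.336),"colbase",at_z(ct,190+560*s,130+187*s,.012))
E
```

```text
scene 0.69 [331.0, 228.7] [139.788  145.6709 142.6677] [0.5664 0.2436 0.03  ]
((565.2820434570312, 239.8010711669922), (56.245758056640625, 115.93585205078125), 69.64645385742188) [[501.1519 233.596 ]
 [609.8492 193.2721]
 [629.4122 246.0061]
 [520.7149 286.33  ]]
scene jar [0.6716 0.017  0.03  ]
scene cup [0.4951 0.4507 0.045 ]
scene rack [0.7807 0.0192 0.06  ]
top 0.59 [218.0, 239.6] [133.6604 135.5462 134.8858] [0.5541 0.2373 0.03  ]
((560.8331909179688, 241.66436767578125), (52.46520233154297, 80.77143859863281), 68.73053741455078) [[513.6824 231.8687]
 [588.952  202.5685]
 [607.984  251.46  ]
 [532.7144 280.7602]]
top jar [0.657  0.0139 0.03  ]
top cup [0.5093 0.4558 0.045 ]
top rack [0.7511 0.021  0.06  ]
base [ 0.684  -0.1604  0.012 ]
base [ 0.4977 -0.1701  0.012 ]
base [ 0.5027 -0.2898  0.012 ]
tip top [ 0.5487 -0.2292  0.145 ]
tip scene [ 0.5506 -0.2311  0.145 ]
tri [ 0.5489 -0.2302  0.1425] [ 0.549  -0.2319  0.1431]
arm end [ 0.5497 -0.2316  0.336 ] colbase [ 0.6559 -0.2254  0.012 ]
```

View pics/ad.png

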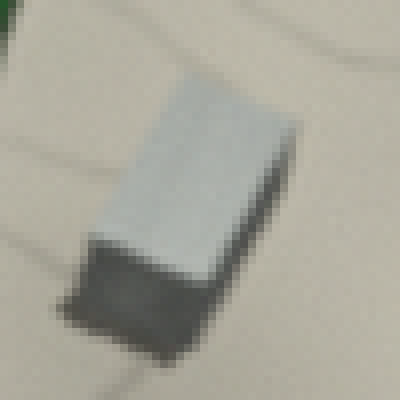

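Emit:
{"method": "step_arm", "body": {
  "deltas": [
    [[-0.45, -0.33, 0], [0, 0, 0]],
    [[-0.9, -0.66, 0], [0, 0, 0]],
    [[-0.9, -0.66, 0], [0, 0, 0]]
  ]
}}

```text
time_s: 1.5
position: [0.2568, 0.5302, 0.2317]
eef_rot: [0.002, 0.146, 0.989, -0.001]
wrist_force: [0.4, -0.5, -0.2]
grip_width: 0.0857
grasp_force: 0.0
```

Emit:
{"method": "step_arm", "body": {
  "deltas": [
    [[-0.45, -0.33, 0], [0, 0, 0]],
    [[-0.9, -0.66, 0], [0, 0, 0]],
    [[-0.9, -0.66, 0], [0, 0, 0]]
  ]
}}

```text
time_s: 1.8
position: [0.3239, 0.4411, 0.2318]
eef_rot: [0.001, 0.147, 0.989, -0.001]
wrist_force: [0.2, -0.1, 0.4]
grip_width: 0.0855
grasp_force: 0.0
```

Emit:
{"method": "step_arm", "body": {
  "deltas": [
    [[-0.45, -0.33, 0], [0, 0, 0]],
    [[-0.9, -0.66, 0], [0, 0, 0]],
    [[-0.9, -0.66, 0], [0, 0, 0]]
  ]
}}

```text
time_s: 2.1
position: [0.3909, 0.3522, 0.2318]
eef_rot: [0.001, 0.147, 0.989, -0.001]
wrist_force: [-0.5, 0.2, 0.5]
grip_width: 0.0857
grasp_force: 0.0
```

```bash
python3 - <<'E'
from h import *
np.set_printoptions(precision=4,suppress=True)
o=get_obs();c=read_camera("wrist");cv2.imwrite("pics/w1.png",c["img"])
print(o["time_s"],o["position"],rq(o["eef_rot"]).as_matrix(),o["joint_positions"]);print(np.array(c["K"]),np.array(c["hand_eye"]))
for q in outline_of(c,"adapter")[:5]:print(q["p"],q["uv"],c["img"][q["region"]].mean(0))
E
```

```text
2.1 [0.3909 0.3522 0.2318] [[-0.9569  0.2905  0.0024]
 [ 0.2905  0.9569 -0.0015]
 [-0.0027 -0.0007 -1.    ]] [-0.9204  0.0551  0.1402  1.7622 -0.0051  1.3242  0.4969]
[[325.1923   0.     277.1123]
 [  0.     325.1923 209.8801]
 [  0.       0.       1.    ]] [[-0.0002  0.9631  0.2693  0.0688]
 [ 1.      0.0004 -0.0007 -0.0008]
 [-0.0008  0.2693 -0.9631 -0.1431]
 [ 0.      0.      0.      1.    ]]
0.97 [138.1, 265.3] [21.5655 46.9542 16.2275]
0.73 [234.1, 322.2] [97.1031 98.5667 97.9824]
```

View pics/w1.png

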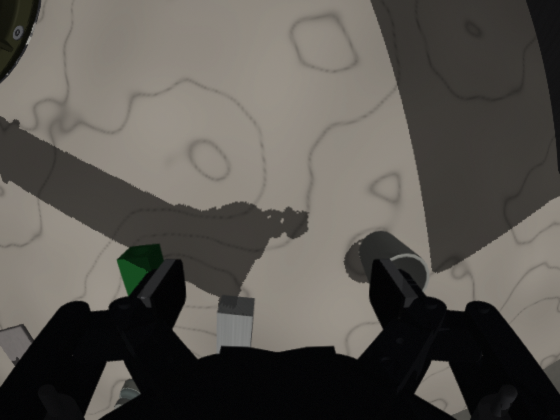

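```bash
python3 - <<'E'
import cv2
c=cv2.imread("pics/w1.png")[285:355,195:275]
d=cv2.imread("pics/scene1.png")[208:250,310:352]
import numpy as np
f=lambda i,w:cv2.convertScaleAbs(cv2.resize(i,(w,400),interpolation=cv2.INTER_CUBIC),alpha=1.6)
cv2.imwrite("pics/z.png",np.hstack([f(c,396),f(d,396)]))
E
```

```text
(no output)
```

View pics/z.png

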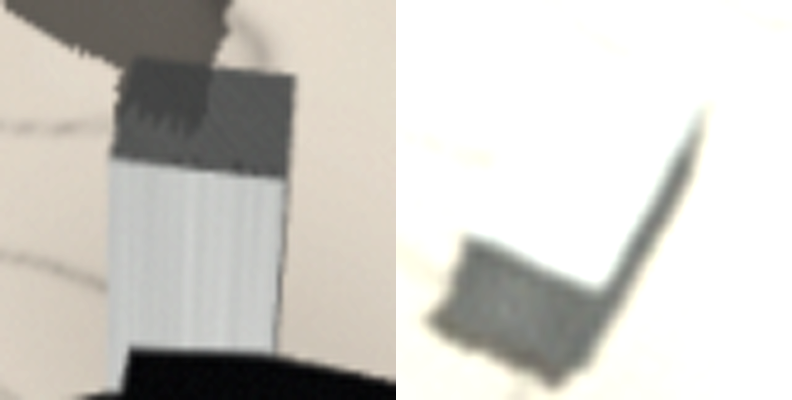

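```bash
cat >> h.py <<'E'
def wat(o,c,u,v,z):
    K=c["K"];H=np.array(c["hand_eye"])
    p=np.array([u-K[0][2],v-K[1][2]]);r=np.hypot(*p);t=r/K[0][0]
    d=np.array([np.sin(t)*p[0]/r,-np.sin(t)*p[1]/r,-np.cos(t)])
    M=rq(o["eef_rot"]).as_matrix();w=M@H[:3,:3]@d;s=M@H[:3,3]+o["position"]
    return s+w*(z-s[2])/w[2]
E
python3 - <<'E'
from h import *
np.set_printoptions(precision=4,suppress=True)
o=get_obs();c=read_camera("wrist")
cv=lambda x,y:(195+x*80/396,285+y*70/400)
for x,y,z in((112,158,.044),(285,178,.044),(118,60,0),(294,74,0),(275,352,.044)):print(wat(o,c,*cv(x,y),z))
ct=read_camera("top")
g=ct["img"].astype(int)
m=((g.max(2)-g.min(2)<8)).astype(np.uint8)
s=310/800
for u,v in((65,227),(110,243),(28,305),(76,324)):print("top corner",at_z(ct,190+u*s,130+v*s,.044))
E
```

```text
[0.5146 0.2417 0.044 ]
[0.5306 0.2815 0.044 ]
[0.5145 0.2359 0.    ]
[0.5308 0.281  0.    ]
[0.5762 0.2632 0.044 ]
top corner [0.6048 0.2439 0.044 ]
top corner [0.5907 0.2018 0.044 ]
top corner [0.5323 0.2751 0.044 ]
top corner [0.5158 0.2305 0.044 ]
```

Emit:
{"method": "step_arm", "body": {
  "deltas": [
    [[-0.48, -0.14, 0.1], [0, 0, 0.045]],
    [[-0.97, -0.28, 0.2], [0, 0, 0.045]],
    [[-0.97, -0.28, 0.2], [0, 0, 0.045]],
    [[-0.97, -0.28, 0.2], [0, 0, 0.045]]
  ]
}}

```text
time_s: 2.7
position: [0.4713, 0.3043, 0.2106]
eef_rot: [-0.001, 0.177, 0.984, -0.0]
wrist_force: [-0.4, 0.4, -0.7]
grip_width: 0.0852
grasp_force: 0.0
```

Emit:
{"method": "step_arm", "body": {
  "deltas": [
    [[-0.4, -0.1, 0.3], [0, 0, 0]],
    [[-0.94, -0.2, 0.6], [0, 0, 0]],
    [[-0.94, -0.2, 0.8], [0, 0, 0]],
    [[-0.94, -0.2, 0.8], [0, 0, 0]]
  ]
}}

```text
time_s: 3.1
position: [0.5504, 0.2518, 0.1273]
eef_rot: [-0.003, 0.177, 0.984, -0.002]
wrist_force: [-0.9, -0.0, 0.1]
grip_width: 0.0853
grasp_force: 0.0
```

```bash
python3 - <<'E'
from h import *
np.set_printoptions(precision=4,suppress=True)
o=get_obs();M=rq(o["eef_rot"]).as_matrix()
print(o["position"],M.tolist(),o["joint_positions"]);print(M.T@(np.array([.560,.242,.002])-o["position"]), np.degrees(np.arctan2(M[1,0],M[0,0])))
c=read_camera("scene");cv2.imwrite("pics/s2.png",cv2.resize(c["img"][120:320,180:480],(780,520),interpolation=2))
E
```

```text
[0.5504 0.2518 0.1273] [[-0.93728386855204, 0.3485086826764113, -0.00637556674145263], [0.348533189595506, 0.9372909171600897, -0.003217508287692125], [0.004854431223667481, -0.005237815226863837, -0.9999744995694361]] [-0.7056  0.3052  0.2782  1.6985 -0.09    1.1576  0.8119]
[-0.013  -0.0052  0.1252] 159.60212430243132
```

View pics/s2.png

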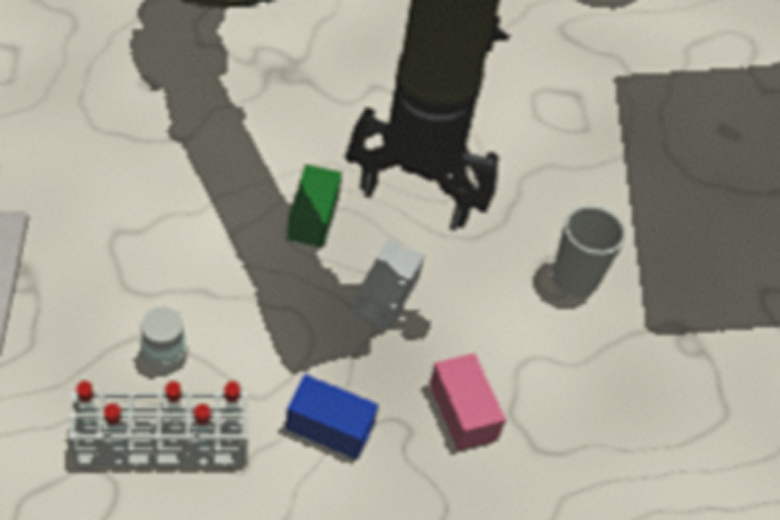

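Emit:
{"method": "step_arm", "body": {
  "deltas": [
    [[-0.05, 0, 0.4], [0, 0, 0]],
    [[-0.1, -0.02, 0.7], [0, 0, 0]],
    [[-0.1, -0.02, 0.7], [0, 0, 0]],
    [[-0.1, -0.02, 0.7], [0, 0, 0]]
  ]
}}

```text
time_s: 3.55
position: [0.5607, 0.2493, 0.0629]
eef_rot: [0.0, 0.176, 0.984, 0.001]
wrist_force: [-0.3, 0.8, -0.2]
grip_width: 0.0856
grasp_force: 0.0
```

```bash
python3 - <<'E'
from h import *
np.set_printoptions(precision=4,suppress=True)
o=get_obs();M=rq(o["eef_rot"]).as_matrix()
print(o["position"]);print(M.T@(np.array([.560,.242,.002])-o["position"]), np.degrees(np.arctan2(M[1,0],M[0,0])))
E
```

```text
[0.5607 0.2493 0.0629]
[-0.0019 -0.0072  0.0609] 159.75480941832882
```

Emit:
{"method": "step_arm", "body": {
  "deltas": [
    [[-0.02, -0.05, 0.3], [0, 0, 0]],
    [[-0.02, -0.05, 0.55], [0, 0, 0]],
    [[-0.02, -0.05, 0.57], [0, 0, 0]],
    [[-0.02, -0.05, 0.57], [0, 0, 0]]
  ]
}}

```text
time_s: 3.95
position: [0.5622, 0.2428, 0.0064]
eef_rot: [0.001, 0.177, 0.984, 0.001]
wrist_force: [0.8, 1.3, 0.4]
grip_width: 0.0858
grasp_force: 0.0
```

Emit:
{"method": "step_arm", "body": {
  "deltas": [
    [[0, 0, 0], [0, 0, 0]],
    [[0, 0, 0], [0, 0, 0]],
    [[0, 0, 0], [0, 0, 0]],
    [[0, 0, 0], [0, 0, 0]],
    [[0, 0, 0], [0, 0, 0]],
    [[0, 0, 0], [0, 0, 0]]
  ],
  "grip": 1,
  "force": 60
}}

```text
time_s: 4.55
position: [0.5627, 0.2416, 0.006]
eef_rot: [0.001, 0.177, 0.984, 0.001]
wrist_force: [-1.3, 0.3, 5.7]
grip_width: 0.044
grasp_force: 61.6
```

Emit:
{"method": "step_arm", "body": {
  "deltas": [
    [[0, 0, -0.3], [0, 0, 0]],
    [[0, 0, -0.7], [0, 0, 0]],
    [[0, 0, -1], [0, 0, 0]],
    [[0, 0, -1], [0, 0, 0]]
  ]
}}

```text
time_s: 4.95
position: [0.5646, 0.2423, 0.1091]
eef_rot: [0.003, 0.177, 0.984, 0.003]
wrist_force: [1.2, 0.3, -1.3]
grip_width: 0.0441
grasp_force: 61.8
```

```bash
cat > fk.py <<'E'
import numpy as np, itertools
from scipy.optimize import least_squares
from scipy.spatial.transform import Rotation as R
rot=lambda ax,t:R.from_euler(ax,t).as_matrix()
def fk(q,p,s):
    h,L1,a,L2,b,Lt,c,e,f=p
    M=np.eye(3);x=np.array([0,0,h])
    M=M@rot('z',s[0]*q[0])@rot('y',q[1]);x=x+M@[f,0,0]
    M=M@rot('z',s[1]*q[2]);x=x+M@[a,0,L1]
    M=M@rot('y',q[3]);x=x+M@[e,0,L2]
    M=M@rot('z',s[2]*q[4])@rot('y',q[5]);x=x+M@[b,0,Lt]
    return x,M@rot('z',s[3]*q[6]+c)
def fit(data):
    best=None
    for s in itertools.product((1,-1),repeat=4):
        for c in(0,np.pi/2,np.pi,-np.pi/2):
            def f(p):
                r=list(1e-3*(p-[.3,.3,0,.3,0,.25,c,0,0]))
                for q,x,w in data:
                    X,M=fk(q,p,s);r+=list(X-x)+list(.3*R.from_matrix(M.T@w.as_matrix()).as_rotvec())
                return r
            z=least_squares(f,[.3,.3,0,.3,0,.25,c,0,0])
            if best is None or z.cost<best[0]:best=(z.cost,z.x,s,z.fun)
    return best
E
python3 - <<'E'
from h import *
from fk import *
np.set_printoptions(precision=4,suppress=True)
o=get_obs();print(o["joint_positions"].tolist() if hasattr(o["joint_positions"],'tolist') else o["joint_positions"],o["position"],o["eef_rot"],o["wrist_force"],o["grasp_force"])
D=[([-1.271,.321,-.07,1.45,.023,1.371,-.057],np.array([.1833,.6236,.2314]),rq([0,.1424,.9898,.0001])),
([-0.9204,0.0551,0.1402,1.7622,-0.0051,1.3242,0.4969],np.array([.3909,.3522,.2318]),R.from_matrix([[-0.9569,0.2905,0.0024],[0.2905,0.9569,-0.0015],[-0.0027,-0.0007,-1]])),
([-0.7056,0.3052,0.2782,1.6985,-0.09,1.1576,0.8119],np.array([.5504,.2518,.1273]),R.from_matrix([[-0.93728,0.34851,-0.006376],[0.34853,0.93729,-0.0032175],[0.004854,-0.005238,-0.999974]])),
(o["joint_positions"],o["position"],rq(o["eef_rot"]))]
b=fit(D);print(b[0],b[1],b[2]);print(b[3][9:].reshape(-1,6))
E
```

```text
[-0.6852289959044539, 0.3296444419978658, 0.2852621122144113, 1.7074720365436145, -0.10270146454734921, 1.1102934474646908, 0.8445543068301625] [0.5646 0.2423 0.1091] [0.0034 0.1774 0.9841 0.0027] [ 1.1747  0.302  -1.3164] 61.81606644066051
0.0006190182849939363 [ 0.6008  0.4647  0.0927  0.5122  0.0022  0.7208  1.5708 -0.0128 -0.0931] (-1, -1, -1, -1)
[[-0.0317  0.0073  0.0008  0.0001  0.0001 -0.    ]
 [-0.0098  0.0078 -0.0001 -0.      0.      0.    ]
 [-0.0025  0.0001 -0.0003  0.      0.     -0.    ]
 [ 0.0032  0.0024 -0.0004  0.     -0.      0.    ]]
```

```bash
cat > fk.py <<'E'
import numpy as np, itertools, json
from scipy.optimize import least_squares
from scipy.spatial.transform import Rotation as R
rot=lambda ax,t:R.from_euler(ax,t).as_matrix()
P0=np.array([.3,.35,0,0,.35,0,0,.3,0,0,0,0])
def fk(q,p,s=(-1,-1,-1,-1),c=np.pi/2):
    h,L1,a,ay,L2,e,ey,Lt,b,by,f,fy=p
    M=rot('z',s[0]*q[0]);x=np.array([0,0,h])+M@[f,fy,0]
    M=M@rot('y',q[1])@rot('z',s[1]*q[2]);x=x+M@[a,ay,L1]
    M=M@rot('y',q[3]);x=x+M@[e,0,0]
    M=M@rot('z',s[2]*q[4]);x=x+M@[0,ey,L2]
    M=M@rot('y',q[5]);x=x+M@[b,by,Lt]
    return x,M@rot('z',s[3]*q[6]+c)
def load():return [(d[0],np.array(d[1]),R.from_quat(d[2])) for d in json.load(open('data.json'))]
def fit(data,reg=3e-3,c=np.pi/2,s=(-1,-1,-1,-1)):
    g=lambda p:np.concatenate([reg*(p-P0)]+[fk(q,p,s,c)[0]-x for q,x,w in data])
    z=least_squares(g,P0);return z.x,z.fun[12:].reshape(-1,3),[np.linalg.norm(R.from_matrix(fk(q,z.x,s,c)[1].T@w.as_matrix()).as_rotvec()) for q,x,w in data]
E
python3 - <<'E'
from h import *
from fk import *
np.set_printoptions(precision=4,suppress=True)
o=get_obs()
D=[([-1.271,.321,-.07,1.45,.023,1.371,-.057],[.1833,.6236,.2314],rq([0,.1424,.9898,.0001])),
([-0.9204,0.0551,0.1402,1.7622,-0.0051,1.3242,0.4969],[.3909,.3522,.2318],R.from_matrix([[-0.9569,0.2905,0.0024],[0.2905,0.9569,-0.0015],[-0.0027,-0.0007,-1]])),
([-0.7056,0.3052,0.2782,1.6985,-0.09,1.1576,0.8119],[.5504,.2518,.1273],R.from_matrix([[-0.93728,0.34851,-0.006376],[0.34853,0.93729,-0.0032175],[0.004854,-0.005238,-0.999974]])),
(list(o["joint_positions"]),list(o["position"]),rq(o["eef_rot"]))]
json.dump([(list(q),list(x),w.as_quat().tolist()) for q,x,w in D],open('data.json','w'))
D=load()
for s in itertools.product((1,-1),repeat=4):
  for c in np.arange(4)*np.pi/2:
    p,r,a=fit(D,c=c,s=s)
    if max(a)<.1:print(s,c,p,abs(r).max(),a)
E
```

```text
(-1, -1, -1, -1) 1.5707963267948966 [ 0.2338  0.4638  0.0012 -0.0053  0.5062 -0.0099 -0.006   0.3514 -0.0056
 -0.006  -0.0013 -0.0091] 6.0996032061527705e-05 [np.float64(0.0005228313941412767), np.float64(3.398721741521737e-05), np.float64(6.46303202047051e-05), np.float64(3.2184059834968687e-16)]
```

```bash
cat > ik.py <<'E'
from fk import *
LO=np.array([-2.86,-.3,-1.38,.06,-1.56,.09,-2.69])+.08;HI=np.array([2.86,2.09,1.24,2.45,4.7,2.05,2.69])-.08
P=fit(load())[0]
def pose(az,xyz,tilt=0):
    # tool z along az, tilted down by tilt; tool x = down
    z=np.array([np.cos(az)*np.cos(tilt),np.sin(az)*np.cos(tilt),-np.sin(tilt)])
    x=np.array([-np.cos(az)*np.sin(tilt),-np.sin(az)*np.sin(tilt),-np.cos(tilt)])
    return np.array(xyz)+.016*z,np.array([x,np.cross(z,x),z]).T
def ik(X,M,q0,w=.01):
    f=lambda q:np.concatenate([(lambda x,m:np.concatenate([x-X,.3*R.from_matrix(m.T@M).as_rotvec()]))(*fk(q,P)),w*.01*(q-q0)])
    z=least_squares(f,np.clip(q0,LO+1e-3,HI-1e-3),bounds=(LO,HI));return z.x,np.linalg.norm(z.fun[:6])
E
python3 - <<'E'
from ik import *
np.set_printoptions(precision=2,suppress=True)
qn=np.array(load()[-1][0]);rng=np.random.default_rng(0)
print(P)
for az in range(-150,91,15):
    best=None
    for k in range(14):
        q0=qn if k==0 else rng.uniform(LO,HI)
        X,M=pose(np.radians(az),[.549,-.231,.10]);q,e=ik(X,M,q0)
        if e>2e-3: continue
        X,M=pose(np.radians(az),[.549,-.231,.178]);q2,e2=ik(X,M,q)
        if e2<2e-3:
            d=np.abs(q-qn).max()
            if best is None or d<best[0]:best=(d,q,q2)
    print(az,best)
E
```

```text
[ 0.23  0.46  0.   -0.01  0.51 -0.01 -0.01  0.35 -0.01 -0.01 -0.   -0.01]
-150 None
-135 (np.float64(1.2190796834310067), array([-0.64,  1.5 ,  1.16,  1.27,  0.13,  1.76, -0.37]), array([-0.64,  1.37,  1.16,  1.3 ,  0.25,  1.78, -0.34]))
-120 (np.float64(1.2444362744636333), array([-0.82,  1.47,  1.16,  1.49,  0.18,  1.48, -0.4 ]), array([-0.82,  1.31,  1.16,  1.53,  0.32,  1.51, -0.39]))
-105 (np.float64(1.3020453312698457), array([-0.99,  1.44,  1.16,  1.72,  0.26,  1.19, -0.46]), array([-0.99,  1.25,  1.16,  1.75,  0.44,  1.24, -0.47]))
-90 (np.float64(1.4131517640613673), array([-1.15,  1.42,  1.16,  1.94,  0.37,  0.9 , -0.57]), array([-1.13,  1.17,  1.16,  1.97,  0.63,  0.98, -0.63]))
-75 (np.float64(1.6479497249266055), array([-1.28,  1.43,  1.16,  2.15,  0.6 ,  0.6 , -0.8 ]), array([-1.24,  1.07,  1.16,  2.19,  0.99,  0.78, -0.93]))
-60 (np.float64(2.157798137835957), array([ 0.23,  0.71, -0.41,  2.32,  2.05,  1.74, -1.31]), array([ 0.27,  0.49, -0.46,  2.36,  2.  ,  1.63, -1.18]))
-45 None
-30 None
-15 None
0 None
15 (np.float64(2.624436883519948), array([ 1.94,  1.14, -1.03,  2.25, -1.48,  0.68, -1.67]), array([ 2.05,  1.03, -1.22,  2.29, -1.48,  0.62, -1.84]))
30 (np.float64(4.426862082705215), array([ 0.35,  0.88,  0.68,  2.1 ,  4.32,  1.97, -2.  ]), array([ 0.29,  0.7 ,  0.76,  2.13,  4.38,  1.92, -2.12]))
45 (np.float64(2.9366869600929424), array([ 1.26,  0.84, -0.36,  1.87, -1.24,  1.45, -2.09]), array([ 1.28,  0.68, -0.39,  1.9 , -1.28,  1.48, -2.2 ]))
60 (np.float64(3.0258715829513205), array([ 1.08,  0.9 , -0.22,  1.65, -1.13,  1.67, -2.18]), array([ 1.1 ,  0.77, -0.24,  1.68, -1.16,  1.71, -2.28]))
75 (np.float64(3.027692914262996), array([ 0.81,  0.99,  0.05,  1.43, -1.13,  1.97, -2.18]), array([ 0.88,  0.87, -0.03,  1.46, -1.12,  1.97, -2.3 ]))
90 (np.float64(3.4045864820199956), array([ 1.21,  1.25, -0.77,  1.21, -0.5 ,  1.85, -2.56]), array([ 1.2 ,  1.12, -0.75,  1.24, -0.6 ,  1.9 , -2.6 ]))
```

```bash
cat > sim.py <<'E'
from ik import *
def path(q,segs,n=12):
    """segs: list of (az,tilt,xyz) degrees; linear interpolation; returns worst error and joint log"""
    out=[];az0,t0,x0=segs[0];emax=0
    for az,t,x in segs[1:]:
        for k in np.linspace(0,1,n+1)[1:]:
            X,M=pose(np.radians(az0+k*(az-az0)),np.array(x0)+k*(np.array(x)-x0),np.radians(t0+k*(t-t0)))
            q,e=ik(X,M,q,w=1e-1);emax=max(emax,e)
        out.append((q.copy(),round(emax,4)));az0,t0,x0=az,t,x
    return out
E
python3 - <<'E'
from sim import *
np.set_printoptions(precision=2,suppress=True)
q=np.array(load()[-1][0])
for psi in(-60,-75,-90,-105):
    for mid in ([.5,.05,.3],[.45,.1,.3]):
        print(psi,mid)
        off=np.array([np.cos(np.radians(psi)),np.sin(np.radians(psi)),0])*.1
        f=np.array([.549,-.231,0])
        for r in path(q,[(-20,90,[.563,.242,.125]),(-20,90,[.56,.24,.25]),(psi,90,mid),(psi,0,mid),(psi,0,f-off+[0,0,.2]),(psi,0,f-off+[0,0,.1]),(psi,0,f+[0,0,.1]),(psi,0,f+[0,0,.178])]):print(r)
E
```

```text
-60 [0.5, 0.05, 0.3]
(array([-0.7 ,  0.24,  0.29,  1.56, -0.07,  1.35,  0.83]), np.float64(0.0))
(array([-0.59, -0.02,  0.43,  1.74,  0.01,  1.43,  0.36]), np.float64(0.0))
(array([-0.9 ,  0.29,  0.07,  2.16,  1.32,  1.75, -0.89]), np.float64(0.0))
(array([ 0.45,  0.61, -0.94,  2.37,  1.86,  1.97, -1.11]), np.float64(0.0121))
(array([ 0.22,  0.79, -0.65,  2.37,  1.89,  1.97, -1.35]), np.float64(0.0121))
(array([ 0.34,  0.75, -0.52,  2.31,  2.1 ,  1.8 , -1.28]), np.float64(0.0121))
(array([ 0.39,  0.52, -0.59,  2.36,  2.04,  1.69, -1.15]), np.float64(0.0121))
-60 [0.45, 0.1, 0.3]
(array([-0.7 ,  0.24,  0.29,  1.56, -0.07,  1.35,  0.83]), np.float64(0.0))
(array([-0.66, -0.12,  0.35,  1.82,  0.04,  1.44,  0.21]), np.float64(0.0))
(array([-0.95,  0.3 , -0.05,  2.14,  1.21,  1.87, -0.93]), np.float64(0.0))
(array([ 0.45,  0.61, -0.94,  2.37,  1.86,  1.97, -1.11]), np.float64(0.0121))
(array([ 0.22,  0.79, -0.65,  2.37,  1.89,  1.97, -1.35]), np.float64(0.0121))
(array([ 0.34,  0.75, -0.52,  2.31,  2.1 ,  1.8 , -1.28]), np.float64(0.0121))
(array([ 0.39,  0.52, -0.59,  2.36,  2.04,  1.69,
[... 2649 characters left out ...]
y([-0.71,  1.05,  0.69,  1.72,  0.78,  1.42, -0.84]), np.float64(0.0))
(array([-0.73,  0.91,  0.72,  1.75,  0.85,  1.47, -0.77]), np.float64(0.0))
-105 [0.45, 0.1, 0.3]
(array([-0.7 ,  0.24,  0.29,  1.56, -0.07,  1.35,  0.83]), np.float64(0.0))
(array([-0.67, -0.12,  0.36,  1.82,  0.04,  1.44, -0.58]), np.float64(0.0))
(array([-1.33,  0.85,  0.89,  1.62,  0.58,  1.97, -0.58]), np.float64(0.0))
(array([-0.93,  1.03,  0.89,  1.63,  0.65,  1.54, -0.61]), np.float64(0.0))
(array([-0.88,  1.17,  0.8 ,  1.59,  0.58,  1.5 , -0.7 ]), np.float64(0.0))
(array([-0.82,  1.15,  0.85,  1.72,  0.64,  1.33, -0.74]), np.float64(0.0))
(array([-0.86,  1.04,  0.92,  1.75,  0.69,  1.36, -0.66]), np.float64(0.0))
```

Emit:
{"method": "step_arm", "body": {
  "deltas": [
    [[0, -0.2, -0.3], [0, 0, 0.08]],
    [[0, -0.4, -0.6], [0, 0, 0.17]],
    [[0, -0.7, -0.9], [0, 0, 0.26]],
    [[0, -1, -0.9], [0, 0, 0.35]],
    [[0, -1, -0.9], [0, 0, 0.35]]
  ]
}}

```text
time_s: 5.45
position: [0.5257, 0.1419, 0.1937]
eef_rot: [-0.0, 0.442, 0.897, -0.001]
wrist_force: [0.2, 0.4, -2.9]
grip_width: 0.0433
grasp_force: 61.9
```

Emit:
{"method": "step_arm", "body": {
  "deltas": [
    [[-0.14, -0.2, -0.2], [0, 0, 0.08]],
    [[-0.28, -0.4, -0.4], [0, 0, 0.17]],
    [[-0.42, -0.6, -0.6], [0, 0, 0.26]],
    [[-0.56, -0.84, -0.85], [0, 0, 0.35]],
    [[-0.56, -0.84, -0.85], [0, 0, 0.43]],
    [[-0.56, -0.84, -0.85], [0, 0, 0.43]]
  ]
}}

```text
time_s: 6.05
position: [0.4947, 0.0512, 0.2785]
eef_rot: [-0.001, 0.711, 0.703, -0.0]
wrist_force: [-0.1, 0.4, -3.2]
grip_width: 0.0438
grasp_force: 62.1
```

```bash
cat > st.py <<'E'
from h import *
from fk import *
np.set_printoptions(precision=3,suppress=True)
o=get_obs();M=rq(o["eef_rot"]).as_matrix();q=np.array(o["joint_positions"])
d=json.load(open('data.json'));d.append((q.tolist(),list(o["position"]),rq(o["eef_rot"]).as_quat().tolist()));json.dump(d,open('data.json','w'))
print("t",o["time_s"],"q",q,"p",o["position"],"gf",o["grasp_force"],"F",o["wrist_force"]);print(M)
E
python3 st.py; python3 -c "
from ik import *
print(P.round(4),abs(fit(load())[1]).max())"
```

```text
t 6.05 q [-0.641 -0.042  0.474  1.762  0.019  1.418 -0.182] p [0.495 0.051 0.278] gf 62.11175398668274 F [-0.135  0.379 -3.197]
[[ 0.012  1.    -0.001]
 [ 1.    -0.012  0.001]
 [ 0.001 -0.001 -1.   ]]
[ 2.500e-01  4.672e-01  8.000e-04 -9.600e-03  5.115e-01 -5.000e-04
 -7.000e-04  3.606e-01 -8.000e-04 -7.000e-04 -2.000e-04 -1.550e-02] 3.2509648114326106e-05
```

Emit:
{"method": "step_arm", "body": {
  "deltas": [
    [[0, 0, 0], [0, -0.09, 0]],
    [[0, 0, 0], [0, -0.18, 0]],
    [[0, 0, 0], [0, -0.27, 0]],
    [[0, 0, 0], [0, -0.36, 0]],
    [[0, 0, 0], [0, -0.45, 0]],
    [[0, 0, 0], [0, -0.5, 0]],
    [[0, 0, 0], [0, -0.5, 0]]
  ]
}}

```text
time_s: 6.75
position: [0.4937, 0.0555, 0.2747]
eef_rot: [0.268, 0.652, 0.654, -0.275]
wrist_force: [-0.0, 0.3, -3.0]
grip_width: 0.0435
grasp_force: 62.1
```

```bash
python3 st.py
```

```text
t 6.75 q [-0.855  0.225  0.289  1.71   0.581  1.68  -0.631] p [0.494 0.055 0.275] gf 62.118454948067665 F [-0.018  0.287 -3.036]
[[-0.006  1.    -0.008]
 [ 0.705 -0.001 -0.709]
 [-0.709 -0.01  -0.705]]
```

Emit:
{"method": "step_arm", "body": {
  "deltas": [
    [[0, 0, 0], [0, -0.09, 0]],
    [[0, 0, 0], [0, -0.18, 0]],
    [[0, 0, 0], [0, -0.27, 0]],
    [[0, 0, 0], [0, -0.36, 0]],
    [[0, 0, 0], [0, -0.45, 0]],
    [[0, 0, 0], [0, -0.5, 0]],
    [[0, 0, 0], [0, -0.5, 0]]
  ]
}}

```text
time_s: 7.45
position: [0.4946, 0.0513, 0.2761]
eef_rot: [-0.496, -0.5, -0.499, 0.505]
wrist_force: [-0.0, 0.4, -3.1]
grip_width: 0.0436
grasp_force: 62.3
```

```bash
python3 st.py; python3 - <<'E'
from h import *
a=read_camera("scene");b=read_camera("top")
f=lambda i:cv2.resize(i,(400,400),interpolation=cv2.INTER_CUBIC)
o=get_obs();g=[]
for c in(a,b):
    u,v=proj(c,np.array(o["position"])).astype(int);print(u,v);g.append(f(c["img"][v-45:v+45,u-45:u+45]))
cv2.imwrite("pics/up.png",np.hstack(g))
E
```

```text
t 7.45 q [-0.984  0.647  0.324  1.717  0.911  1.964 -0.821] p [0.495 0.051 0.276] gf 62.33067463617772 F [-0.025  0.398 -3.07 ]
[[-0.008  1.    -0.011]
 [-0.002 -0.011 -1.   ]
 [-1.    -0.008  0.002]]
265 139
301 266
```

View pics/up.png

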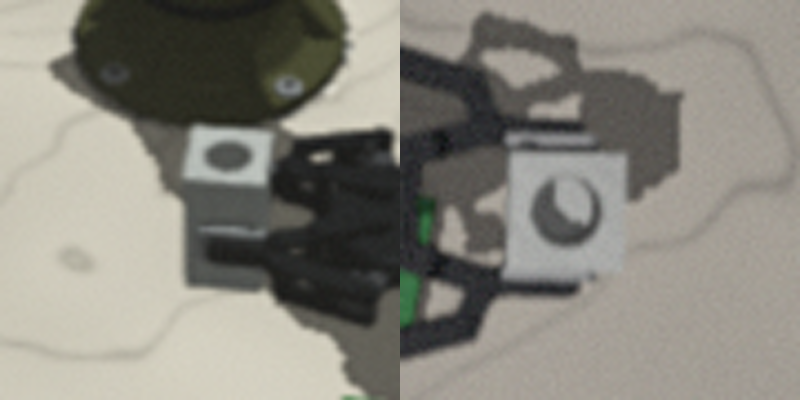

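```bash
python3 - <<'E'
from h import *
np.set_printoptions(precision=4,suppress=True)
o=get_obs();M=rq(o["eef_rot"]).as_matrix();a=read_camera("scene");b=read_camera("top")
o1,d1=ray(a,271.3,128.9);o2,d2=ray(b,293.6,268.3)
k=np.linalg.lstsq(np.array([d1,-d2]).T,o2-o1,rcond=None)[0];p1=o1+d1*k[0];p2=o2+d2*k[1];print(p1,p2)
m=(p1+p2)/2;print("TCP",o["position"],"top centre in tool",M.T@(m-o["position"]))
for q in(a,271.3,128.9),(b,293.6,268.3):print(at_z(*q,.313),at_z(*q,.316))
# probe: rod centreline, refined
for c in(a,b):
    r=outline_of(c,"probe_tip")[0];ys,xs=np.where(r["region"]);print(r["p"],xs.min(),xs.max(),ys.min(),ys.max())
    for z in (.145,.2,.28):print(proj(c,np.array([.549,-.231,z])))
E
```

```text
[0.4927 0.0659 0.3135] [0.4927 0.0666 0.3135]
TCP [0.4953 0.0511 0.279 ] top centre in tool [-0.0345 -0.0029 -0.0152]
[0.4922 0.0659 0.313 ] [0.4956 0.0662 0.316 ]
[0.4927 0.0666 0.313 ] [0.4927 0.0667 0.316 ]
0.59 140 159 124 183
[158.5218 182.0664]
[154.2922 167.8709]
[147.5264 145.1636]
0.75 430 479 234 244
[431.0892 243.0471]
[441.7308 241.6873]
[460.1145 239.3381]
```

Emit:
{"method": "step_arm", "body": {
  "deltas": [
    [[0.1, 0.1, 0.2], [0, 0, 0]],
    [[0.2, 0.2, 0.5], [0, 0, 0]],
    [[0.35, 0.3, 0.85], [0, 0, 0]],
    [[0.35, 0.3, 1], [0, 0, 0]],
    [[0.35, 0.3, 1], [0, 0, 0]]
  ]
}}

```text
time_s: 8.25
position: [0.5231, -0.052, 0.2454]
eef_rot: [0.496, 0.504, 0.496, -0.504]
wrist_force: [-0.2, 0.1, -3.8]
grip_width: 0.0437
grasp_force: 62.1
```

Emit:
{"method": "step_arm", "body": {
  "deltas": [
    [[0.2, 0.1, 0.3], [0, 0, 0]],
    [[0.4, 0.25, 0.6], [0, 0, 0]],
    [[0.4, 0.25, 0.97], [0, 0, 0]],
    [[0.4, 0.25, 0.97], [0, 0, 0]]
  ]
}}

```text
time_s: 8.65
position: [0.5461, -0.1505, 0.2057]
eef_rot: [-0.496, -0.504, -0.495, 0.505]
wrist_force: [-1.1, -0.3, -2.2]
grip_width: 0.0434
grasp_force: 62.1
```

Emit:
{"method": "step_arm", "body": {
  "deltas": [
    [[0.2, 0, 0], [0, 0, 0]],
    [[0.4, 0, 0], [0, 0, 0]],
    [[0.6, 0, 0], [0, 0, 0]],
    [[0.8, 0, 0], [0, 0, 0]],
    [[0.8, 0, 0], [0, 0, 0]],
    [[0.8, 0, 0], [0, 0, 0]]
  ]
}}

```text
time_s: 9.25
position: [0.5488, -0.1448, 0.1251]
eef_rot: [0.498, 0.503, 0.498, -0.502]
wrist_force: [0.8, 0.8, -3.4]
grip_width: 0.0433
grasp_force: 62.3
```

```bash
python3 st.py
```

```text
t 9.25 q [-0.735  0.857  0.382  1.828  1.012  1.573 -1.008] p [ 0.549 -0.145  0.125] gf 62.33587977010757 F [ 0.84   0.835 -3.379]
[[ 0.001  1.    -0.009]
 [ 0.    -0.009 -1.   ]
 [-1.     0.001 -0.   ]]
```

Emit:
{"method": "step_arm", "body": {
  "deltas": [
    [[0.1, 0, 0], [0, 0, 0]],
    [[0.22, 0, 0], [0, 0, 0]],
    [[0.22, 0, 0], [0, 0, 0]],
    [[0.22, 0, 0], [0, 0, 0]]
  ]
}}

```text
time_s: 9.65
position: [0.5479, -0.1462, 0.1022]
eef_rot: [-0.497, -0.502, -0.497, 0.503]
wrist_force: [0.7, -1.5, -3.0]
grip_width: 0.0435
grasp_force: 62.3
```

```bash
python3 st.py; python3 - <<'E'
from h import *
a=read_camera("scene");b=read_camera("top")
f=lambda i:cv2.resize(i,(400,400),interpolation=cv2.INTER_CUBIC)
o=get_obs();g=[]
for c in(a,b):
    u,v=proj(c,np.array([.549,-.185,.14])).astype(int);print(u,v);g.append(f(c["img"][v-40:v+40,u-40:u+40]))
cv2.imwrite("pics/near.png",np.hstack(g))
E
```

```text
t 9.65 q [-0.727  0.902  0.373  1.816  1.     1.559 -1.034] p [ 0.548 -0.146  0.102] gf 62.34388918848708 F [ 0.733 -1.451 -3.03 ]
[[-0.001  1.    -0.011]
 [-0.001 -0.011 -1.   ]
 [-1.    -0.001  0.001]]
175 184
408 242
```

View pics/near.png

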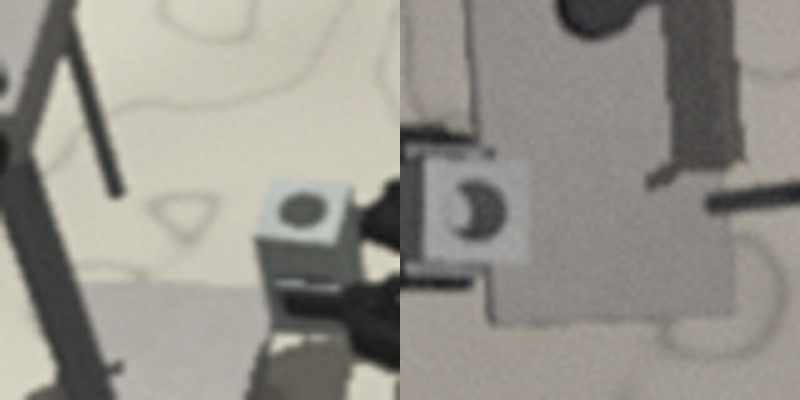

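```bash
python3 - <<'E'
from h import *
np.set_printoptions(precision=4,suppress=True)
a=read_camera("scene");b=read_camera("top")
def tri(p,q):
    o1,d1=ray(a,*p);o2,d2=ray(b,*q)
    k=np.linalg.lstsq(np.array([d1,-d2]).T,o2-o1,rcond=None)[0];return o1+d1*k[0],o2+d2*k[1]
print(tri((195.6,186),(383,244)),tri((158.4,182),(430.8,243)))
print(at_z(a,195.6,186,.137),at_z(b,383,244,.137),at_z(a,158.4,182.5,.145),at_z(b,430.8,243,.145))
E
```

```text
(array([ 0.5455, -0.1317,  0.1381]), array([ 0.5454, -0.131 ,  0.1379])) (array([ 0.5491, -0.2312,  0.1454]), array([ 0.5491, -0.2304,  0.1451]))
[ 0.5445 -0.1321  0.137 ] [ 0.5455 -0.1313  0.137 ] [ 0.5505 -0.2309  0.145 ] [ 0.5491 -0.2304  0.145 ]
```

Emit:
{"method": "step_arm", "body": {
  "deltas": [
    [[0, 0.05, 0.2], [0, 0, 0]],
    [[0, 0.05, 0.4], [0, 0, 0]],
    [[0, 0.05, 0.6], [0, 0, 0]],
    [[0, 0.05, 0.8], [0, 0, 0]],
    [[0, 0.05, 0.99], [0, 0, 0]],
    [[0, 0.05, 0.99], [0, 0, 0]],
    [[0, 0.05, 0.99], [0, 0, 0]]
  ]
}}

```text
time_s: 10.55
position: [0.5514, -0.2461, 0.1024]
eef_rot: [-0.497, -0.503, -0.497, 0.503]
wrist_force: [-0.6, 0.0, -2.5]
grip_width: 0.0431
grasp_force: 62.2
```

```bash
python3 st.py; python3 - <<'E'
from h import *
a=read_camera("scene");b=read_camera("top")
f=lambda i:cv2.resize(i,(400,400),interpolation=cv2.INTER_CUBIC)
g=[]
for c in(a,b):
    u,v=proj(c,np.array([.549,-.231,.14])).astype(int);print(u,v);g.append(f(c["img"][v-40:v+40,u-40:u+40]))
cv2.imwrite("pics/under.png",np.hstack(g))
E
```

```text
t 10.55 q [-0.629  0.898  0.443  1.88   1.106  1.422 -1.06 ] p [ 0.551 -0.246  0.102] gf 62.17282160650939 F [-0.612  0.024 -2.48 ]
[[-0.     1.    -0.012]
 [-0.    -0.012 -1.   ]
 [-1.    -0.     0.   ]]
158 183
430 243
```

View pics/under.png

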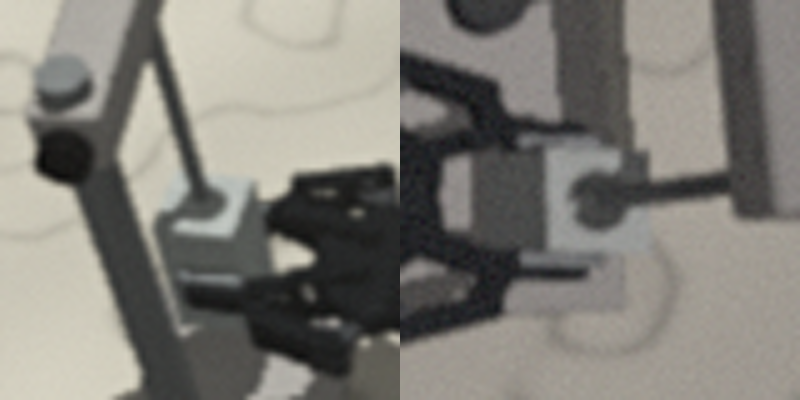

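Emit:
{"method": "step_arm", "body": {
  "deltas": [
    [[-0.1, 0, 0], [0, 0, 0]],
    [[-0.2, 0, 0], [0, 0, 0]],
    [[-0.32, 0, 0], [0, 0, 0]],
    [[-0.44, 0, 0], [0, 0, 0]],
    [[-0.56, 0, 0], [0, 0, 0]],
    [[-0.56, 0, 0], [0, 0, 0]],
    [[-0.56, 0, 0], [0, 0, 0]]
  ]
}}

```text
time_s: 11.35
position: [0.5518, -0.2451, 0.1585]
eef_rot: [0.497, 0.503, 0.497, -0.502]
wrist_force: [0.1, 0.4, -3.7]
grip_width: 0.0431
grasp_force: 62.3
```

```bash
python3 - <<'E'
from h import *
F=[]
for i in range(6):
    read_camera("top");o=get_obs();F.append(list(o["wrist_force"])+list(o["moment"]))
print(o["position"],np.mean(F,0).round(2),np.std(F,0).round(2))
E
```

```text
[ 0.5517735  -0.24519901  0.15788059] [ 0.01 -0.04 -2.92  1.71 -0.02 -0.01] [0.55 0.26 0.36 0.02 0.03 0.04]
```

Emit:
{"method": "step_arm", "body": {
  "deltas": [
    [[-0.05, 0, 0], [0, 0, 0]],
    [[-0.1, 0, 0], [0, 0, 0]],
    [[-0.15, 0, 0], [0, 0, 0]],
    [[-0.2, 0, 0], [0, 0, 0]],
    [[-0.2, 0, 0], [0, 0, 0]],
    [[-0.2, 0, 0], [0, 0, 0]],
    [[-0.2, 0, 0], [0, 0, 0]]
  ]
}}

```text
time_s: 12.35
position: [0.5519, -0.2452, 0.1781]
eef_rot: [0.497, 0.503, 0.497, -0.503]
wrist_force: [0.4, -0.9, -6.4]
grip_width: 0.0438
grasp_force: 62.4
```

```bash
python3 st.py; python3 - <<'E'
from h import *
F=[]
for i in range(6):
    a=read_camera("scene");o=get_obs();F.append(list(o["wrist_force"])+list(o["moment"]))
print(o["position"],np.mean(F,0).round(2),np.std(F,0).round(2))
b=read_camera("top")
f=lambda i:cv2.resize(i,(400,400),interpolation=cv2.INTER_CUBIC)
g=[]
for c in(a,b):
    u,v=proj(c,np.array([.549,-.231,.24])).astype(int);g.append(f(c["img"][v-45:v+45,u-45:u+45]))
cv2.imwrite("pics/in.png",np.hstack(g))
E
```

```text
t 12.35 q [-0.66   0.747  0.485  1.917  1.145  1.463 -0.96 ] p [ 0.552 -0.245  0.178] gf 62.396897063590586 F [ 0.431 -0.889 -6.381]
[[-0.     1.    -0.011]
 [ 0.    -0.011 -1.   ]
 [-1.    -0.    -0.   ]]
[ 0.55193213 -0.24519063  0.17815973] [ 0.51 -1.07 -5.79  2.23 -0.03  0.1 ] [0.17 0.64 0.41 0.03 0.02 0.02]
```

View pics/in.png

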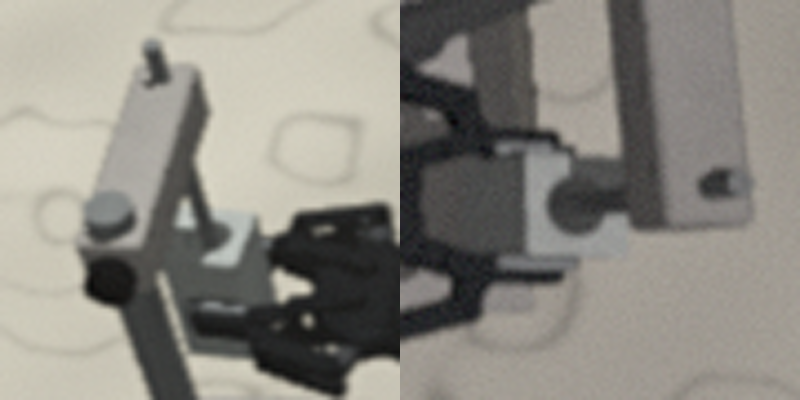

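```bash
python3 - <<'E'
from h import *
np.set_printoptions(precision=2,suppress=True)
for n in("scene","top"):
    r=cv2.imread(f"pics/{n}1.png",0);ims=[read_camera(n) for _ in range(4)];c=ims[0]
    g=np.mean([cv2.cvtColor(i["img"],6).astype(float) for i in ims],0)
    for z in(.336,.345,.355):print(n,z,proj(c,np.array([.549,-.231,z])))
    u,v=proj(c,np.array([.549,-.231,.345])).round().astype(int)
    a=(slice(v-9,v+8),slice(u-7,u+12))
    print(r[a]);print(g[a].astype(int))
E
```

```text
scene 0.336 [142.29 127.6 ]
scene 0.345 [141.41 124.64]
scene 0.355 [140.41 121.29]
[[180 179 179 180 180 182 177 173 164 165 166 175 175 175 177 177 175 178
  178]
 [179 180 181 182 180 181 177 172 165 162 164 167 168 169 169 167 168 166
  171]
 [180 179 181 179 182 180 179 176 171 168 166 170 171 171 173 172 171 172
  174]
 [181 181 183 181 182 182 182 182 180 180 177 179 180 179 179 181 181 180
  180]
 [180 180 181 181 181 181 181 182 182 182 182 184 184 183 183 184 184 185
  183]
 [180 181 181 182 181 183 182 184 184 184 184 184 183 183 184 184 184 184
  183]
 [180 181 180 182 181 183 186 185 184 184 186 182 184 184 184 183 184 184
  185]
 [181 181 183 183 182 182 180 177 179 183 185 187 185 185 183 186 184 184
  184]
 [182 181 181 180 178 170 156 143 149 165 181 183 181 180 180 182 182 186
  184]
 [183 182 173 161 155 139 124 117 115 130 153 162 158 156 158 163 173 183
  185]
 [181 175 159 148 136 112  95  96  91  96 132 148 149 147 145 140 149 175
  185]
 [182 170 149 144 143 118  76  63  63  79 121 148 151 149 142 124 122 155
  181]
 [182 167 147 148 143 116  65  49  51  72 11
[... 3873 characters left out ...]
  69 104 116 113 110 112 125 149 157 155 154
  155]
 [119  81  57  57  57  60  53  62  93 111 112 112 116 134 149 156 155 156
  155]
 [128  98  69  59  61  62  64  65  78  95 108 112 115 142 155 157 155 154
  154]
 [134 117 100  88  85  86  92  94 102 109 117 122 120 142 152 154 155 155
  155]
 [134 133 123 118 116 117 122 121 128 128 131 129 125 140 152 157 155 155
  155]
 [134 134 133 133 132 131 132 133 132 134 134 130 126 135 151 157 156 156
  155]
 [132 133 132 133 132 134 134 133 132 132 132 131 126 134 151 156 155 155
  155]
 [133 132 132 131 131 131 132 131 131 132 130 130 126 135 151 155 156 157
  154]
 [125 125 124 123 124 123 124 125 127 127 125 125 128 138 154 154 154 156
  155]]
```

Emit:
{"method": "step_arm", "body": {
  "deltas": [
    [[0.015, 0, 0], [0, 0, 0]],
    [[0.03, 0, 0], [0, 0, 0]],
    [[0.03, 0, 0], [0, 0, 0]],
    [[0.03, 0, 0], [0, 0, 0]],
    [[0.03, 0, 0], [0, 0, 0]],
    [[0.03, 0, 0], [0, 0, 0]]
  ]
}}

```text
time_s: 13.7
position: [0.5519, -0.2451, 0.1753]
eef_rot: [0.497, 0.503, 0.497, -0.503]
wrist_force: [0.3, -0.8, -5.8]
grip_width: 0.0434
grasp_force: 62.4
```

```bash
python3 - <<'E'
from h import *
np.set_printoptions(precision=3,suppress=True)
F=[];G=[]
for i in range(6):
    a=read_camera("scene");o=get_obs();F.append(o["wrist_force"]);G.append(cv2.cvtColor(a["img"],6).astype(float))
print(o["position"],np.mean(F,0),o["grasp_force"],np.abs(o["joint_vel"]).max());print(rq(o["eef_rot"]).as_matrix())
print(np.mean(G,0)[116:127,134:146].astype(int))
E
```

```text
[ 0.552 -0.245  0.175] [ 0.454 -0.931 -5.489] 62.350403680466115 0.0016716479010884932
[[ 0.     1.    -0.011]
 [ 0.    -0.011 -1.   ]
 [-1.     0.    -0.   ]]
[[197 198 198 199 200 199 197 190 183 181 186 192]
 [198 198 199 200 199 200 196 191 183 179 181 185]
 [198 199 199 200 201 200 199 195 190 186 185 186]
 [199 198 200 201 201 200 199 199 200 199 197 197]
 [200 200 200 201 198 188 180 188 199 203 203 202]
 [200 200 200 196 179 156 148 160 184 202 205 203]
 [200 200 200 189 159 132 125 127 153 193 205 204]
 [201 201 201 187 143 100  87  84 115 173 203 205]
 [201 201 201 194 159  92  62  64  97 159 197 202]
 [201 199 193 182 158 103  63  59  78 128 173 179]
 [201 193 178 166 153 111  69  59  67 104 149 166]]
```

```bash
python3 -c "
from plant import *
print(hand_in())"
```

```text
the job is handed in; nothing more can be done
None
```

I handed the job in with the adapter held bore-up and still and the probe in its bore, pushed up by an estimated 10 mm judging by how far the rod's top rose and the wrist force; the hand-in returned no verdict.

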